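Set and lock the block clamp

TASK

Clamp the tube block on the bench: slide the clamp's jaw up to its stop near the block, and only then pull the jaw's sprung bar knob up, turn it to its locking slot and let it drop fully home. Feel the three look-alike spacers to find the one that fills the remaining gap between jaw and block so that the small leaf in the jaw face is pressed in, and stand that one squarely in the middle of the gap, fully down on the bed. Leave the other two spacers standing on the bench, and do not disturb the reagent bottle, timer or flask.

Things in the scene. Friction and masses are not known exactly. Their poses are not given: they have to be found in the camera images.
- clamp_bed: Fixed aluminium clamp bed on the bench, 110 x 330 x 12 mm (x, y, z), origin at the centre of its underside, long axis = its own y. At its +y end stand an end stop and, against it, the loose aluminium tube block (76 x 90 mm, top 52 mm above the bench, six holes); the jaw slides along y on the -y half. Side lips beside the block are 20 mm high.
- bay (a point): On the bed's top face (12 mm above the bench), centre of the gap between jaw and tube block when the jaw is at its stop. Axes as the bed's: y runs across the gap from jaw to block. The gap is then 22.5 to 25 mm along y and 70 mm long in x; its two walls rise to 52 mm above the bench and have rounded (6 mm radius) top edges.
- jaw (a joint): Slide of the jaw on the bed, m. 0 = plunger exactly over the locking slot nearest the block; positive = away from the block (towards the bed's -y), up to 0.075. Its hard stop is at -0.001, where the plunger is over that slot with play to spare; the knob axis is then at y = -34 mm (x = 0) in the frame of the bed. Friction 1.5 N. It starts 0.045 to 0.07 away. There is another slot in the bed at 0.035, which is not the one to use.
- leaf (a joint): Weak wire-framed steel leaf (24 mm wide, 30 mm long) hung from the top of the jaw face in the middle; its lower end stands 8 mm out into the gap. 0 = free, 0.26 rad = pressed flat into the jaw. About 0.5 to 1 N at its lower end; a spacer going down slides along it and pushes it in. The fitting spacer leaves it pressed to 0.14 or more, a too thin one to 0.10 at most.
- jaw_face (a point): Centre of the jaw's upright face that looks at the block (70 mm wide, top 52 mm above the bench). Moves with the jaw. The jaw's lower carriage behind the face is 32 mm high and carries the knob, whose axis is 72 mm behind the face (towards the bed's -y).
- knob_grip (a point): On the axis of the black bar knob, 9 mm below its top; turns, lifts and travels with knob and jaw. Bar 40 mm long (its own x), 14 mm thick (its own y, grasp across this), 30 mm high; when parked it spans 59 to 89 mm above the bench, when locked about 10 mm lower. Below it a thin shaft and a steel notched crown of 19 mm radius, whose top is 47 mm above the bench. Held by this bar, the knob may also be used to drag the jaw.
- knob_lift (a joint): Height of the sprung knob, m, positive up: 0 = parked in the crown's shallow notch (start), +0.004 = just clears the ridge beside the notch, +0.012 = top of travel, about -0.010 = fully dropped in the deep slot, plunger in the bed, jaw locked. A spring pulls it down with about 6 N parked, 4.5 N dropped. If the plunger is not over a slot it stays up at about -0.0025.
- knob_turn (a joint): Angle of the knob, rad, positive counter-clockwise seen from above: 0 = parked, bar along the bed's x (start); 1.05 (60 degrees) = over the deep locking slot, into which it drops when let go (catches from about 0.95 on). Limits -0.10 and 1.15. The ridge between cannot be passed without pulling the knob up; it turns freely while lifted more than 4 mm.
- spacer_a_mid (a point): Centre (half-way up) of one of three grey plastic spacers standing upright on the bench: 42 mm wide (own x), 90 mm high (z), 0.06 to 0.13 kg. Its thickness (own y) is 16, 21 or 26 mm, each of the three having another one; which has which is not told: feel it with the gripper. The 21 mm one fills the gap.
- spacer_b_mid (a point): Centre of another of the three spacers, as spacer_a_mid.
- spacer_c_mid (a point): Centre of another of the three spacers, as spacer_a_mid.
- tube_block: The tube block, loose in its nest on the bed; origin at the centre of its underside; axes as the bed's.
- reagent: Bystander: small reagent bottle with a screw cap, 43 mm wide, 95 mm high, origin under its centre.
- timer: Bystander: bench timer 58 x 64 x 20 mm, origin under its centre.
- flask: Bystander: glass volumetric flask with a long neck, 67 mm wide, 217 mm high, origin under its centre.
There are look-alikes about, which are no part of the job. What is shaped like the part that bears spacer_a_mid but blue, green or red is not meant.

How it is judged:
On the way, in this order (a step that is already met when the one before it is completed fails the run):
1. the jaw is at its stop near the block while the knob is still parked (value of joint jaw below 0.003 m and value of joint knob_turn below 0.3 rad and value of joint knob_lift above -0.0025 m), for 0.1 s.
2. the knob is turned to its locking slot and has dropped fully home (value of joint jaw below 0.003 m and value of joint knob_turn above 0.85 rad and value of joint knob_lift below -0.008 m), for 0.2 s.
3. the fitting spacer stands in the gap, fully down (((x of spacer_a_mid in the frame of clamp_bed between -0.015 and 0.015 m and y of spacer_a_mid in the frame of clamp_bed between 0.042 and 0.056 m and z of spacer_a_mid in the frame of clamp_bed below 0.061 m and angle between spacer_a_mid's own z axis and vertical below 0.12 rad and angle between the y axis of spacer_a_mid and the y axis of clamp_bed, either way round below 0.12 rad) or (x of spacer_b_mid in the frame of clamp_bed between -0.015 and 0.015 m and y of spacer_b_mid in the frame of clamp_bed between 0.042 and 0.056 m and z of spacer_b_mid in the frame of clamp_bed below 0.061 m and angle between spacer_b_mid's own z axis and vertical below 0.12 rad and angle between the y axis of spacer_b_mid and the y axis of clamp_bed, either way round below 0.12 rad) or (x of spacer_c_mid in the frame of clamp_bed between -0.015 and 0.015 m and y of spacer_c_mid in the frame of clamp_bed between 0.042 and 0.056 m and z of spacer_c_mid in the frame of clamp_bed below 0.061 m and angle between spacer_c_mid's own z axis and vertical below 0.12 rad and angle between the y axis of spacer_c_mid and the y axis of clamp_bed, either way round below 0.12 rad)) and value of joint leaf above 0.12 rad), for 0.2 s.
At the end, for the whole second after the job is handed in: Jaw within 3 mm of its locking position; knob turned over 0.85 rad and dropped over 8 mm below parked; the fitting spacer in the gap, pressing the leaf over 0.12 rad, within 4 mm of fully down, 15 mm of mid, 0.12 rad of square, block at rest; the other two spacers upright on the bench (all of step 2 and (((x of spacer_a_mid in the frame of clamp_bed between -0.015 and 0.015 m and y of spacer_a_mid in the frame of clamp_bed between 0.042 and 0.056 m and z of spacer_a_mid in the frame of clamp_bed below 0.061 m and angle between spacer_a_mid's own z axis and vertical below 0.12 rad and angle between the y axis of spacer_a_mid and the y axis of clamp_bed, either way round below 0.12 rad) and height (world z) of each of spacer_b_mid, spacer_c_mid below 0.052 m and angle between each of spacer_b_mid, spacer_c_mid's own z axis and vertical below 0.2 rad) or ((x of spacer_b_mid in the frame of clamp_bed between -0.015 and 0.015 m and y of spacer_b_mid in the frame of clamp_bed between 0.042 and 0.056 m and z of spacer_b_mid in the frame of clamp_bed below 0.061 m and angle between spacer_b_mid's own z axis and vertical below 0.12 rad and angle between the y axis of spacer_b_mid and the y axis of clamp_bed, either way round below 0.12 rad) and height (world z) of each of spacer_a_mid, spacer_c_mid below 0.052 m and angle between each of spacer_a_mid, spacer_c_mid's own z axis and vertical below 0.2 rad) or ((x of spacer_c_mid in the frame of clamp_bed between -0.015 and 0.015 m and y of spacer_c_mid in the frame of clamp_bed between 0.042 and 0.056 m and z of spacer_c_mid in the frame of clamp_bed below 0.061 m and angle between spacer_c_mid's own z axis and vertical below 0.12 rad and angle between the y axis of spacer_c_mid and the y axis of clamp_bed, either way round below 0.12 rad) and height (world z) of each of spacer_a_mid, spacer_b_mid below 0.052 m and angle between each of spacer_a_mid, spacer_b_mid's own z axis and vertical below 0.2 rad)) and value of joint leaf above 0.12 rad and linear speed of tube_block below 0.02 m/s); the robot touches nothing.
It fails at once if the reagent bottle is pushed more than 3 cm (distance of reagent from where it was at the start of the episode above 0.03 m).
It fails at once if the timer is pushed more than 3 cm (distance of timer from where it was at the start of the episode above 0.03 m).
It fails at once if the flask is pushed more than 3 cm (distance of flask from where it was at the start of the episode above 0.03 m).
It also fails if it takes over 72 s, if anything falls off the work surface, if the arm or the gripper's body presses on something with over 40 N, if the wrist force passes 120 N, or if a joint passes its speed limit or range.

ROBOT

A 6-joint arm with a two-finger parallel gripper is mounted at the origin on a cart in front of the work surface, level with it; the furniture and walls round the work are solid. World frame = base frame: x ahead of the robot, y to its left, z up, the work surface at z = 0. Lengths are in m, angles in rad, forces in N, time in s.
With the tool pointing down it reaches from about 0.25 to 0.775 m from the base axis. Payload 4 kg.
Tool frame: the origin (TCP) lies midway between the tips of the shut fingers; the grasp point (between the pads) lies 19 mm behind it; y points along the fingers, x is the direction in which the jaws open and shut, and the axes are right-handed (so a half turn about y gives the same grasp; the last joint's range is limited). The gripper opens to 94 mm and grips with 3 to 60 N. Pads are 16 mm wide; open, the fingers measure 119 mm over their backs; the gripper's body (75 mm by 177 mm) begins 78 mm behind the grasp point.
Start: joints at [1.09, 0.087, 1.371, -0, 1.684, -0.103], TCP at [0.203, 0.511, 0.17] pointing down, gripper open.
Joint ranges: [-3.1, 3.1], [-0.76, 2.03], [0.27, 2.55], [-1.08, 4.22], [0.17, 2.65], [-2.57, 2.57]. Speed limits (rad/s): [2.79, 2.79, 3.14, 3.14, 3.14, 3.14].

INTERFACE

Orientations are given as [roll, pitch, yaw] about the fixed x, y, z axes, in that order (R = Rz(yaw) Ry(pitch) Rx(roll)).
In Python, from bench import robot gives the robot as it stands.
- The arm moves only by the shell command python3 -m creep 'ROWS'. ROWS is JSON, a list of rows, each a list of 7 numbers: the shift along the tool's x, y, z in mm, then the turn, a rotation vector about the tool's x, y, z in degrees, then the closure in counts, from 0 (fully open) to 255 (shut). A call has 1 to 5 rows; each row is the pose to reach, as a shift and turn from the pose commanded when the call began, along the tool's axes at that moment; what a row does not reach only later rows make up. A row lasts 1/8 s, in which the tool goes at most 62.5 mm and 10.7 degrees, less where a joint would pass 70% of its speed; a pose out of reach is approached as far as the arm can. A call with a gripper value outside its range is refused whole. The fingers move at their own pace and stop on an object; the grip force is fixed at half the most. Time passes only in rows, so rows that repeat a pose let the fingers close. It gives the time, the measured TCP pose, the force and the opening at its end, in the units of the state.
- robot.get_obs(): the state, without advancing time (a new reading comes with each control period).
- robot.snapshot(name): name is "side" or "top"; returns a dict with "color" (400x640x3 uint8, blue, green, red), "fx", "fy", "cx", "cy" (pixels), "world_from_camera" (4x4, takes a point from camera to world coordinates). Camera axes: x right, y down, z forward; pixel columns grow to the right and rows downward; lengths in m; the calibration is good to about 2 mm. A picture is of the moment at which its call begins. There is no depth.
- robot.close_job(): hands the job in, once; it reports no verdict.
Trained networks look in the newest picture that a camera, given by its name, has taken for a name from the list of things; names that differ only in an ending like _2 or _b are one class to them, and where a whole thing is asked for, a point or a joint stands for the part that bears it (a point fixed in the world has none). Each returns a list of dicts, best first, with "p" (0 to 1); they miss things now and then, are a little off and sometimes report something else, mostly with a low value. They report only what shows in the picture. A call takes as long as a camera call. They do not tell look-alikes from the thing itself.
- robot.spot_in(name, camera): "point" ([x, y, z] in m, in world coordinates, good to about 4 mm: the middle of the surface that is visible of it).
- robot.landmark_of(name, camera): "point" ([x, y, z] in m, in world coordinates, good to about 4 mm: a listed point, or the origin of a listed thing).
The state is a dict: "time": time; "joint_positions": joint angles; "qvel": joint speeds; "joint_torque": joint torques, N m; "tool_pos": TCP position; "ee_rot": TCP orientation; "wrist_force": force on the tool from outside, world axes, zero at the start; "wrist_torque": the same for the moment, N m; "width": finger opening in m.
Only numpy, scipy, OpenCV 4.12 (cv2) and the standard library are available. Lean on these libraries where they do the work, as an engineer would, in place of code of your own. Each camera call takes 0.05 s, during which the arm holds its last target.

## Working session

There is one attempt and no reset: what is moved stays moved. The work goes in short steps, Python scripts to look and compute and a shell command to move; the robot and the scene stay as the last step left them, time stands still between calls to the robot, and variables do not carry over. Pictures are saved under pics/ and viewed, and the job is handed in when it is done.

```bash
ls; mkdir -p pics; python3 - <<'E'
from bench import robot
import cv2,json
for n in ["side","top"]:
    s=robot.snapshot(n); cv2.imwrite(f"pics/{n}0.png",s["color"])
    print(n,s["fx"],s["cx"],s["cy"],s["world_from_camera"])
o=robot.get_obs(); print(o)
for n in ["clamp_bed","bay","jaw_face","knob_grip","spacer_a_mid","tube_block","reagent","timer","flask"]:
    for c in ["side","top"]:
        try: print(n,c,[(round(d["p"],2),[round(float(v),3) for v in d["point"]]) for d in robot.landmark_of(n,c)])
        except Exception as e: print(n,c,e)
E
```

```text
pics
side 421.7348936656072 320.9588833711517 201.96853645782198 [[ 0.37949403 -0.65661786  0.65179542 -0.19108762]
 [-0.92515272 -0.27598749  0.26062108 -0.30380876]
 [ 0.00875893 -0.70191445 -0.71220741  0.90223727]
 [ 0.          0.          0.          1.        ]]
top 475.8279687328562 313.02390837045954 201.07304736411487 [[ 0.01554469 -0.9884281   0.15089152  0.32841537]
 [-0.99964321 -0.0186414  -0.01912996  0.01145176]
 [ 0.02172142 -0.15054032 -0.98836521  1.50028953]
 [ 0.          0.          0.          1.        ]]
{'time': 0.1, 'joint_positions': array([ 1.08988004e+00,  8.79046527e-02,  1.37205100e+00,  5.63093786e-06,
        1.68358279e+00, -1.03134844e-01]), 'qvel': array([-0.00100256, -0.00326066, -0.00316084, -0.00084564, -0.00044275,
        0.00123024]), 'joint_torque': array([ 2.37439912e-03, -3.41253126e+01, -3.03301978e+01,  7.20875454e-02,
        3.03705095e-02, -9.03192426e-05]), 'tool_pos': array([0.20264202, 0.51072852, 0.16843484]), 'ee_rot': array([-1.57059044,  0.00193488,  1.19301571]), 'wrist_force': array([ 0.42673391,  0.4627876 , -0.23973048]), 
[... 589 characters left out ...]
84, -0.144, 0.082])]
spacer_a_mid side [(0.84, [0.416, -0.133, 0.042]), (0.77, [0.386, -0.215, 0.048]), (0.75, [0.464, -0.208, 0.041])]
spacer_a_mid top [(0.66, [0.416, -0.133, 0.044]), (0.64, [0.386, -0.217, 0.046])]
tube_block side [(0.63, [0.796, 0.066, 0.0]), (0.58, [0.583, 0.061, 0.01])]
tube_block top [(0.83, [0.582, 0.06, 0.012]), (0.66, [0.582, -0.071, 0.038])]
reagent side [(0.85, [0.799, 0.071, -0.003])]
reagent top [(0.72, [0.794, 0.068, -0.002])]
timer side [(0.96, [0.404, 0.287, -0.001]), (0.61, [0.586, -0.073, 0.033])]
timer top [(0.79, [0.402, 0.288, -0.002])]
flask side [(0.87, [0.744, -0.303, -0.0])]
flask top [(0.84, [0.741, -0.303, -0.002]), (0.63, [0.412, -0.133, 0.043])]
```

View pics/side0.png

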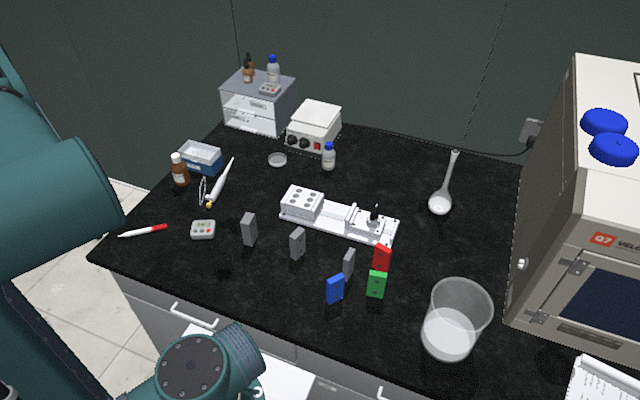

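View pics/top0.png

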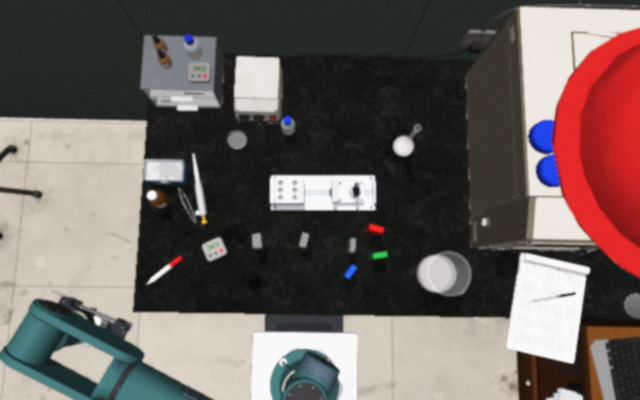

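```bash
cat > h.py <<'E'
from bench import robot
import cv2,numpy as np
from scipy.spatial.transform import Rotation as R
def snap(n):
    s=robot.snapshot(n); return s
def ray(s,u,v,z):
    T=np.array(s["world_from_camera"]); d=T[:3,:3]@np.array([(u-s["cx"])/s["fx"],(v-s["cy"])/s["fy"],1.]); o=T[:3,3]
    return o+d*(z-o[2])/d[2]
def proj(s,p):
    T=np.array(s["world_from_camera"]); c=T[:3,:3].T@(np.array(p)-T[:3,3]); return np.array([s["fx"]*c[0]/c[2]+s["cx"],s["fy"]*c[1]/c[2]+s["cy"]])
def crop(s,u0,u1,v0,v1,k,name):
    cv2.imwrite(name,cv2.resize(s["color"][v0:v1,u0:u1],None,fx=k,fy=k,interpolation=cv2.INTER_CUBIC))
E
python3 - <<'E'
from h import *
s=snap("top"); crop(s,240,400,165,285,5,"pics/t1.png")
s=snap("side"); crop(s,230,410,170,305,4.4,"pics/s1.png")
for c in ["side","top"]:
  for n in ["spacer_a_mid"]:
    for f in (robot.landmark_of,robot.spot_in):
      print(c,[(round(d["p"],2),[round(float(v),3) for v in d["point"]]) for d in f(n,c)])
E
```

```text
side [(0.73, [0.467, -0.208, 0.042]), (0.71, [0.337, -0.133, 0.046]), (0.59, [0.415, -0.134, 0.044]), (0.56, [0.389, -0.216, 0.044])]
side [(0.82, [0.409, -0.138, 0.066]), (0.79, [0.459, -0.205, 0.058]), (0.57, [0.332, -0.135, 0.061])]
top [(0.65, [0.384, -0.215, 0.046]), (0.64, [0.464, -0.207, 0.046]), (0.42, [0.418, -0.129, 0.041]), (0.42, [0.34, -0.13, 0.043])]
top [(0.66, [0.412, -0.131, 0.088]), (0.65, [0.458, -0.203, 0.089]), (0.57, [0.339, -0.13, 0.091]), (0.53, [0.384, -0.211, 0.092])]
```

View pics/t1.png

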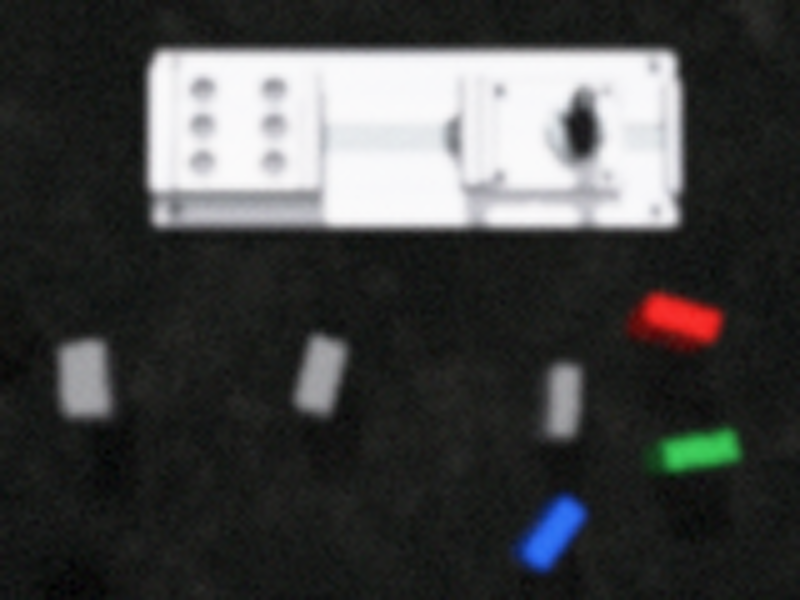

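View pics/s1.png

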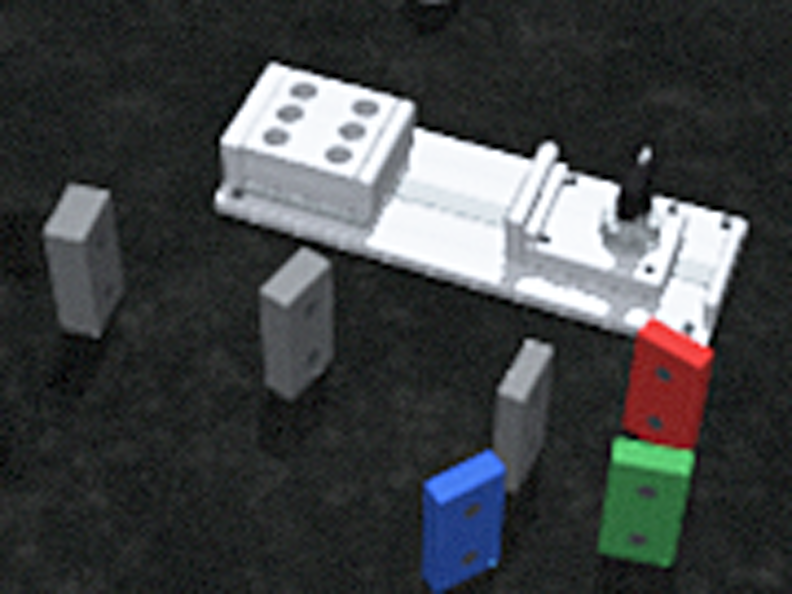

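```bash
python3 - <<'E'
from h import *
s=snap("top"); im=s["color"].astype(int)
b=im.min(2); mx=im.max(2)
reg=np.zeros(b.shape,np.uint8); reg[165:222,260:390]=1
m=((b>120)&(reg>0)).astype(np.uint8)
# bed corners via front edge (row of bottom) & ends
cs=cv2.findContours(m,0,2)[0]; c=max(cs,key=cv2.contourArea); r=cv2.minAreaRect(c); print(r)
# front edge line: lower boundary
us=range(275,372); lo=[]
for u in us:
    col=b[165:225,u]; i=np.where(col>110)[0]; j=i.max(); f=(col[j]-110)/(col[j]-col[j+1]); lo.append(165+j+f)
p=np.polyfit(us,lo,1)
A=ray(s,275,np.polyval(p,275),0.006);B=ray(s,371,np.polyval(p,371),0.006);print("front edge",A,B,np.arctan2((A-B)[1],(A-B)[0]))
for v in (180,190,200):
    row=b[v,:]; i=np.where((row>110)&(reg[v]>0))[0]; print(v,i.min(),i.max(),ray(s,i.min(),v,.012),ray(s,i.max(),v,.012))
# spacers
g=((b>90)&(mx-b<40)).astype(np.uint8); g[:225]=0; g[262:]=0;g[:,:240]=0; g[:,364:]=0
for c in cv2.findContours(g,0,2)[0]:
    if cv2.contourArea(c)<40: continue
    box=cv2.boxPoints(cv2.minAreaRect(c)); W=np.array([ray(s,*q,0.09) for q in box]); e1=W[1]-W[0]; e2=W[2]-W[1]
    if np.linalg.norm(e1)<np.linalg.norm(e2): e1,e2=e2,e1
    print("spacer c",W.mean(0),"L",np.linalg.norm(e1),"t",np.linalg.norm(e2),"yaw of long",np.degrees(np.arctan2(e1[1],e1[0])))
# knob: dark pixels in side & top
for c in ["side","top"]:
  snap(c)
  for n in ["spacer_a_mid","knob_grip","jaw_face","clamp_bed"]:
      print(c,n,[(round(d["p"],2),[round(float(v),3) for v in d["point"]]) for d in robot.landmark_of(n,c)])
s2=snap("side"); 
for x in (.575,.58,.585,.59): print(x,proj(s,[x,-.145,.089]),proj(s2,[x,-.145,.089]))
E
```

```text
((322.0, 192.5), (35.0, 106.0), 90.0)
front edge [0.52659515 0.1023783  0.006     ] [ 0.52989618 -0.20210228  0.006     ] 1.5816374297848137
180 269 375 [0.62075737 0.12368644 0.012     ] [ 0.62746754 -0.21434067  0.012     ]
190 269 375 [0.58849294 0.12273581 0.012     ] [ 0.59502251 -0.21420698  0.012     ]
200 269 376 [0.55643473 0.12179126 0.012     ] [ 0.56284609 -0.2172584   0.012     ]
spacer c [ 0.4158258  -0.13484296  0.09      ] L 0.0384372471327995 t 0.014875692028435753 yaw of long -179.87176842205662
spacer c [0.42430588 0.14934076 0.09      ] L 0.041334547294504274 t 0.026584531526963738 yaw of long -178.16792284086358
spacer c [0.42842472 0.01012765 0.09      ] L 0.04305161304880517 t 0.021597818027087323 yaw of long -12.921179884579383
side spacer_a_mid [(0.92, [0.464, -0.208, 0.043]), (0.85, [0.338, -0.136, 0.043]), (0.82, [0.419, -0.135, 0.043]), (0.59, [0.386, -0.216, 0.046]), (0.37, [0.795, 0.066, 0.001])]
side knob_grip [(0.53, [0.586, -0.144, 0.08])]
side jaw_face [(0.63, [0.584, -0.075, 0.032]), (0.52, [0.584, -0.146, 0.082])]
side clamp_bed [(0.58, [0.585, -0.051, -0.0])]
top spacer_a_mid [(0.6, [0.427, 0.011, 0.044]), (0.59, [0.414, -0.131, 0.045]), (0.56, [0.464, -0.204, 0.047]), (0.52, [0.34, -0.13, 0.044]), (0.52, [0.74, -0.302, -0.002]), (0.46, [0.383, -0.214, 0.047]), (0.2, [0.583, 0.061, 0.011])]
top knob_grip [(0.59, [0.585, -0.14, 0.08])]
top jaw_face [(0.59, [0.58, -0.074, 0.04])]
top clamp_bed [(0.86, [0.587, -0.05, 0.005])]
0.575 [355.98685868 191.67010874] [372.42960357 210.99395041]
0.58 [355.990041   190.03723874] [372.99272874 209.73501184]
0.585 [355.99321998 188.40608383] [373.55259545 208.48335795]
0.59 [355.99639562 186.77664131] [374.10923192 207.23892569]
```

```bash
cat > d.py <<'E'
import sys; from h import *
# usage d.py x y z yawdeg : delta in tool axes (mm), turn about tool y
o=robot.get_obs(); M=R.from_euler('xyz',o["ee_rot"])
t=np.array([float(a) for a in sys.argv[1:4]]); yaw=float(sys.argv[4])
d=M.inv().apply(t-o["tool_pos"])*1000
Mt=R.from_euler('xyz',[-90,0,yaw],degrees=True)
print("shift",d.round(1),"turn",np.degrees((M.inv()*Mt).as_rotvec()).round(2),"pos",o["tool_pos"].round(4),"rot",np.degrees(o["ee_rot"]).round(2),"t",o["time"],"w",round(o["width"],4),"F",o["wrist_force"].round(1))
E
python3 -m creep '[[-31,0,-40,0,10.5,0,0],[-62,0,-80,0,21,0,0],[-93,0,-120,0,31.5,0,0],[-124,0,-160,0,42,0,0],[-155,0,-200,0,52.5,0,0]]'; python3 d.py 0.585 -0.144 0.12 -89.5
```

```text
time: 2.52
tool_pos: [0.3322, 0.292, 0.1697]
ee_rot: [-1.571, -0.001, 0.271]
wrist_force: [0.9, 0.7, 0.6]
width: 0.0942
shift [ 126.8   49.7 -487.8] turn [-6.0000e-02  1.0503e+02  2.0000e-02] pos [0.3322 0.292  0.1697] rot [-8.998e+01 -5.000e-02  1.553e+01] t 2.525 w 0.0942 F [0.9 0.7 0.6]
```

```bash
python3 -m creep '[[13,0,-50,0,10.5,0,0],[26,0,-100,0,21,0,0],[39,0,-150,0,31.5,0,0],[52,0,-200,0,42,0,0],[65,0,-250,0,52.5,0,0]]'; python3 d.py 0.585 -0.144 0.12 -89.5
```

```text
time: 3.15
tool_pos: [0.4632, 0.0691, 0.1698]
ee_rot: [-1.57, -0.001, -0.646]
wrist_force: [0.4, 0.7, 1.1]
width: 0.0938
shift [225.5  49.8 -96.9] turn [-6.00e-02  5.25e+01  1.00e-02] pos [0.4632 0.0691 0.1698] rot [-8.995e+01 -3.000e-02 -3.700e+01] t 3.15 w 0.0938 F [0.4 0.7 1.1]
```

```bash
python3 -m creep '[[45,10,-19,0,10.5,0,0],[90,20,-39,0,21,0,0],[135,30,-58,0,31.5,0,0],[180,40,-78,0,42,0,0],[225,50,-97,0,52.5,0,0]]'; python3 -m creep '[[0,0,0,0,0,0,0]]'; python3 d.py 0.585 -0.144 0.061 -89.5
python3 - <<'E'
from h import *
s=snap("top"); crop(s,300,400,160,235,6,"pics/t2.png")
s=snap("side"); crop(s,310,430,150,240,6,"pics/s2.png")
print(proj(s,robot.get_obs()["tool_pos"]))
E
```

```text
time: 3.78
tool_pos: [0.5858, -0.143, 0.1192]
ee_rot: [-1.57, 0.0, -1.562]
wrist_force: [0.7, 0.7, 0.2]
width: 0.0942
time: 3.9
tool_pos: [0.585, -0.1442, 0.1171]
ee_rot: [-1.574, 0.001, -1.56]
wrist_force: [0.8, 0.4, 0.0]
width: 0.0943
shift [-0.1 56.1  0.2] turn [ 0.19  0.13 -0.04] pos [ 0.585  -0.1442  0.1171] rot [-9.019e+01  4.000e-02 -8.937e+01] t 3.9 w 0.0943 F [0.8 0.4 0. ]
[373.33449352 200.25034418]
```

View pics/s2.png

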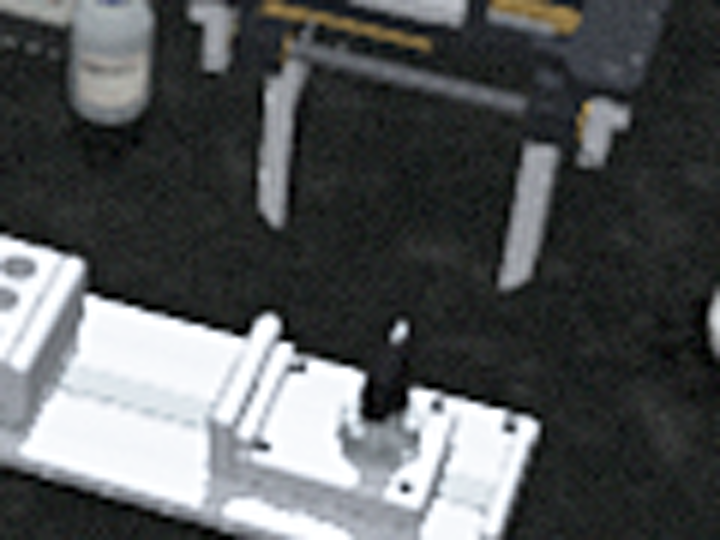

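```bash
python3 -m creep '[[0,20,0,0,0,0,0],[0,40,0,0,0,0,60],[0,54,0,0,0,0,100],[0,54,0,0,0,0,140],[0,54,0,0,0,0,200]]'; python3 -m creep '[[0,0,0,0,0,0,255],[0,0,0,0,0,0,255],[0,0,0,0,0,0,255]]'; python3 d.py 0.585 -0.082 0.061 -89.5
```

```text
time: 4.62
tool_pos: [0.5856, -0.1412, 0.0666]
ee_rot: [-1.569, -0.0, -1.555]
wrist_force: [-0.9, 0.8, 0.1]
width: 0.0576
time: 5.0
tool_pos: [0.5853, -0.1416, 0.0658]
ee_rot: [-1.57, -0.0, -1.556]
wrist_force: [-0.4, -0.3, 0.5]
width: 0.0275
shift [-59.6   4.8   0.6] turn [-0.03  0.35  0.  ] pos [ 0.5853 -0.1416  0.0658] rot [-89.97  -0.   -89.15] t 5.0 w 0.0275 F [-0.4 -0.3  0.5]
```

```bash
python3 -m creep '[[0,0,0,0,0,0,255],[0,0,0,0,0,0,255],[0,0,0,0,0,0,255],[0,0,0,0,0,0,255]]'; python3 d.py 0.585 -0.082 0.061 -89.5
```

```text
time: 5.5
tool_pos: [0.5851, -0.1415, 0.0654]
ee_rot: [-1.571, 0.0, -1.556]
wrist_force: [0.1, 0.4, 0.8]
width: 0.0006
shift [-59.4   4.4   0.8] turn [ 0.    0.36 -0.  ] pos [ 0.5851 -0.1415  0.0654] rot [-90.     0.   -89.14] t 5.5 w 0.0006 F [0.1 0.4 0.8]
```

```bash
python3 - <<'E'
from h import *
s=snap("top"); crop(s,300,400,160,235,7,"pics/t3.png")
s=snap("side"); crop(s,310,430,150,240,6,"pics/s3.png")
E
```

```text
(no output)
```

View pics/s3.png

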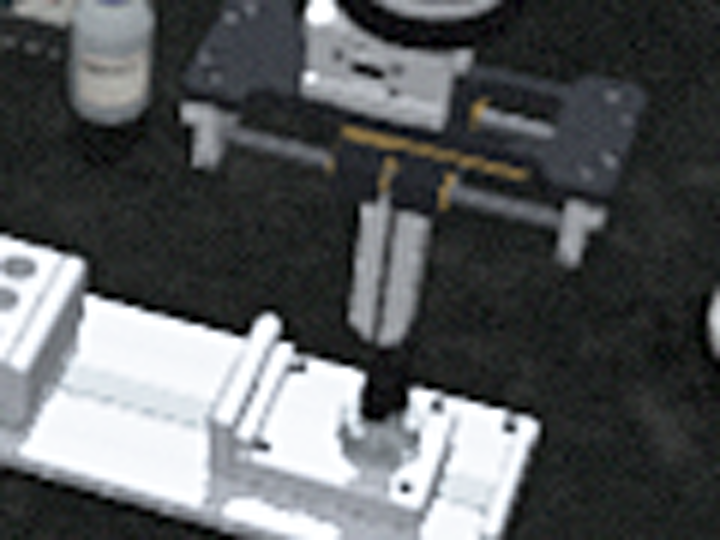

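View pics/t3.png

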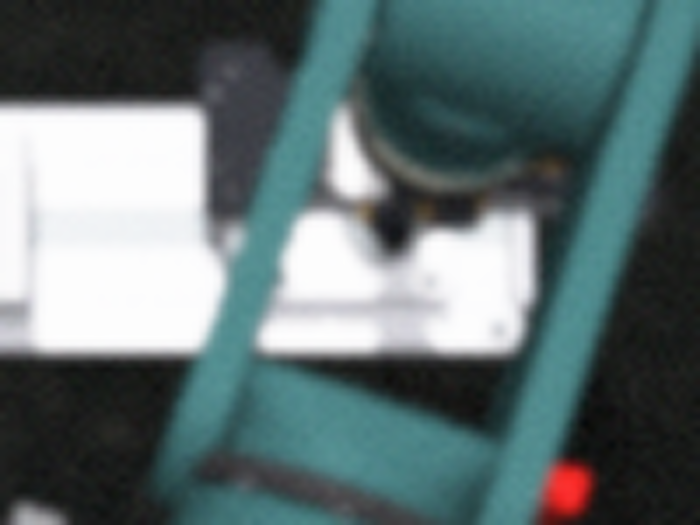

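```bash
python3 - <<'E'
from h import *
s=snap("side");p=robot.get_obs()["tool_pos"];print(p,robot.get_obs()["joint_positions"])
for d in ([0,0,0],[0,0,.02],[.02,0,0],[0,.02,0]): print(d,proj(s,p+d), (proj(s,p+d)-[310,150])*6)
for c in("side","top"):
  snap(c); print([(round(d["p"],2),[round(float(v),3) for v in d["point"]]) for d in robot.landmark_of("knob_grip",c)],[(round(d["p"],2),[round(float(v),3) for v in d["point"]]) for d in robot.spot_in("knob_grip",c)])
E
```

```text
[ 0.58507128 -0.14146267  0.0654591 ] [-3.31452193e-01  2.42861756e-01  1.39980393e+00  7.49339196e-05
  1.49891224e+00  1.22441506e+00]
[0, 0, 0] [371.46511603 214.09584408] [368.7906962  384.57506447]
[0, 0, 0.02] [372.16719672 209.00904374] [373.00318033 354.05426246]
[0.02, 0, 0] [373.66224357 209.17323065] [381.97346144 355.03938388]
[0, 0.02, 0] [364.44685759 212.01551864] [326.68114553 372.09311182]
[(0.6, [0.583, -0.147, 0.079]), (0.35, [0.742, -0.305, 0.002]), (0.3, [0.588, -0.075, 0.03])] [(0.53, [0.578, -0.147, 0.081])]
[] []
```

```bash
python3 - <<'E'
from h import *
s=snap("top");p=[.203,.511,.168]
print(proj(s,p),proj(s,[.203,.511,.195]),proj(s,[.203,.511,.30]))
i=cv2.imread("pics/top0.png"); cv2.imwrite("pics/t0c.png",cv2.resize(i[280:400,20:180],None,fx=5,fy=5,interpolation=2))
i=cv2.imread("pics/s2.png");print(i.shape)
E
```

```text
[117.17639196 317.49562057] [113.25501495 318.42521073] [ 96.28688982 322.4476248 ]
(540, 720, 3)
```

View pics/t0c.png

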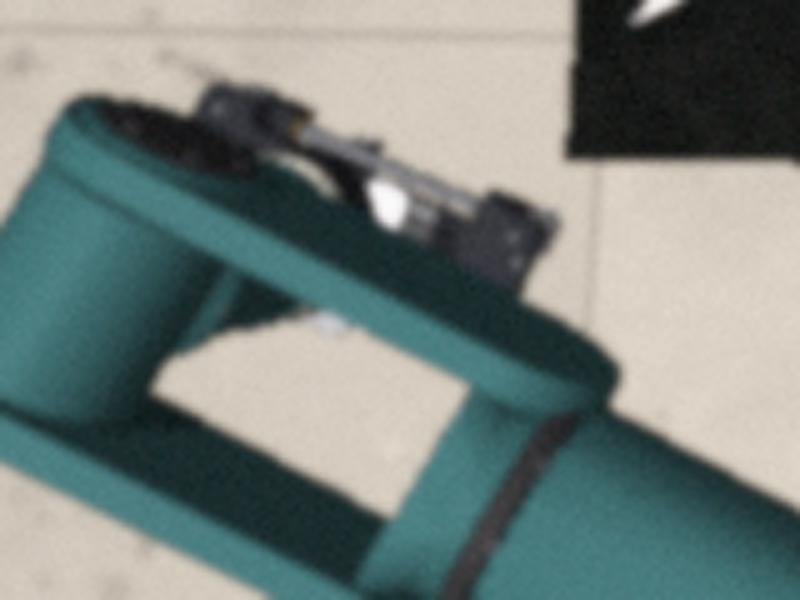

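```bash
python3 -m creep '[[0,0,0,0,0,0,120],[0,0,0,0,0,0,120],[0,0,0,0,0,0,120],[0,0,0,0,0,0,120],[0,5,0,0,0,0,120]]';python3 -m creep '[[0,4,0,0,0,0,120],[0,8,0,0,0,0,120],[0,8,0,0,0,0,120]]'; python3 - <<'E'
from h import *
s=snap("side"); crop(s,310,430,150,240,6,"pics/s4.png")
o=robot.get_obs(); print(o["tool_pos"],o["time"],o["wrist_force"])
E
```

```text
time: 6.62
tool_pos: [0.5855, -0.1416, 0.0608]
ee_rot: [-1.57, -0.0, -1.556]
wrist_force: [0.0, 0.1, 0.1]
width: 0.0469
time: 7.0
tool_pos: [0.5846, -0.1413, 0.0517]
ee_rot: [-1.572, 0.0, -1.556]
wrist_force: [0.1, 0.3, 0.5]
width: 0.0497
[ 0.58486959 -0.14138852  0.05210819] 7.05 [-0.23802725  0.17871385  0.04203182]
```

View pics/s4.png

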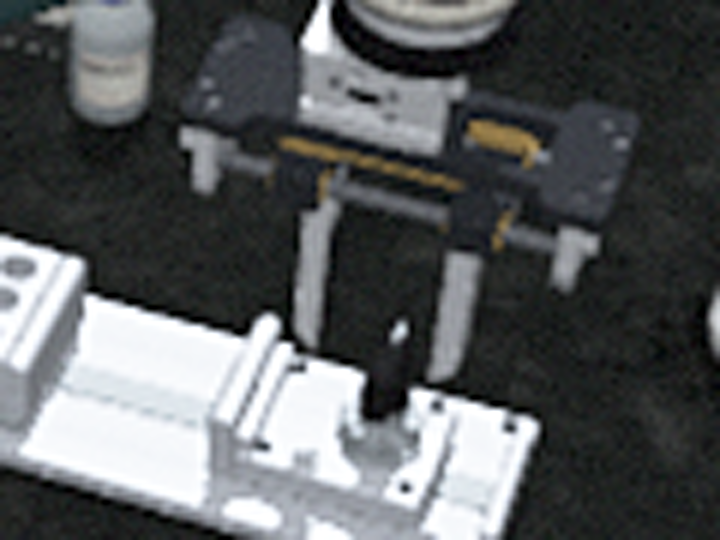

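```bash
python3 -m creep '[[0,4,0,0,0,0,120],[0,7,0,0,0,0,160],[0,7,0,0,0,0,255],[0,7,0,0,0,0,255],[0,7,0,0,0,0,255]]';python3 -m creep '[[0,0,0,0,0,0,255],[0,0,0,0,0,0,255]]';
```

```text
time: 7.68
tool_pos: [0.5851, -0.1421, 0.0455]
ee_rot: [-1.571, -0.001, -1.556]
wrist_force: [-0.2, -1.1, -0.8]
width: 0.0134
time: 7.92
tool_pos: [0.5851, -0.1417, 0.0455]
ee_rot: [-1.571, -0.0, -1.556]
wrist_force: [1.3, -2.1, -0.9]
width: 0.0135
```

```bash
python3 -m creep '[[-12,0,0,0,0,0,255],[-25,0,0,0,0,0,255],[-38,0,0,0,0,0,255],[-48,0,0,0,0,0,255],[-54,0,0,0,0,0,255]]';python3 -m creep '[[-2,0,0,0,0,0,255],[-4,0,0,0,0,0,255]]'
```

```text
time: 8.55
tool_pos: [0.5841, -0.0863, 0.0455]
ee_rot: [-1.571, 0.0, -1.555]
wrist_force: [-1.2, -1.3, -0.1]
width: 0.0132
time: 8.8
tool_pos: [0.5841, -0.0835, 0.0455]
ee_rot: [-1.571, 0.0, -1.556]
wrist_force: [-0.1, -1.6, -1.0]
width: 0.0134
```

```bash
python3 -m creep '[[-2,0,0,0,0,0,255],[-3,0,0,0,0,0,255]]';python3 -m creep '[[-1,0,0,0,0,0,255],[-2,0,0,0,0,0,255]]'; python3 -m creep '[[-1,0,0,0,0,0,255],[-2,0,0,0,0,0,255]]'
```

```text
time: 9.05
tool_pos: [0.584, -0.081, 0.0454]
ee_rot: [-1.571, -0.001, -1.556]
wrist_force: [-0.5, -2.5, -0.2]
width: 0.0134
time: 9.3
tool_pos: [0.5841, -0.0805, 0.0455]
ee_rot: [-1.571, -0.003, -1.557]
wrist_force: [-1.4, -6.1, -1.1]
width: 0.0136
time: 9.55
tool_pos: [0.5841, -0.0799, 0.0455]
ee_rot: [-1.571, -0.006, -1.557]
wrist_force: [-0.4, -9.0, -2.4]
width: 0.0137
```

```bash
python3 -m creep '[[2,0,0,0,0,0,255],[2,-5,0,0,0,0,255],[2,-9,0,0,0,0,255],[2,-9,0,0,0,0,255]]'
```

```text
time: 10.05
tool_pos: [0.5837, -0.0803, 0.0527]
ee_rot: [-1.572, -0.003, -1.557]
wrist_force: [1.4, -6.7, -8.6]
width: 0.0134
```

```bash
python3 -m creep '[[0,0,0,0,-10,0,255],[0,0,0,0,-20,0,255],[0,0,0,0,-30,0,255],[0,0,0,0,-40,0,255],[0,0,0,0,-50,0,255]]'; python3 -m creep '[[0,0,0,0,-6,0,255],[0,0,0,0,-12,0,255],[0,0,0,0,-12,0,255]]'
```

```text
time: 10.68
tool_pos: [0.5839, -0.0807, 0.0524]
ee_rot: [-1.574, -0.001, -0.679]
wrist_force: [1.3, -7.1, -6.6]
width: 0.0137
time: 11.05
tool_pos: [0.584, -0.0808, 0.0525]
ee_rot: [-1.574, -0.001, -0.474]
wrist_force: [1.7, -6.6, -7.9]
width: 0.0135
```

```bash
python3 - <<'E'
from h import *
s=snap("side"); crop(s,290,410,140,230,6,"pics/s5.png")
E
```

```text
(no output)
```

View pics/s5.png

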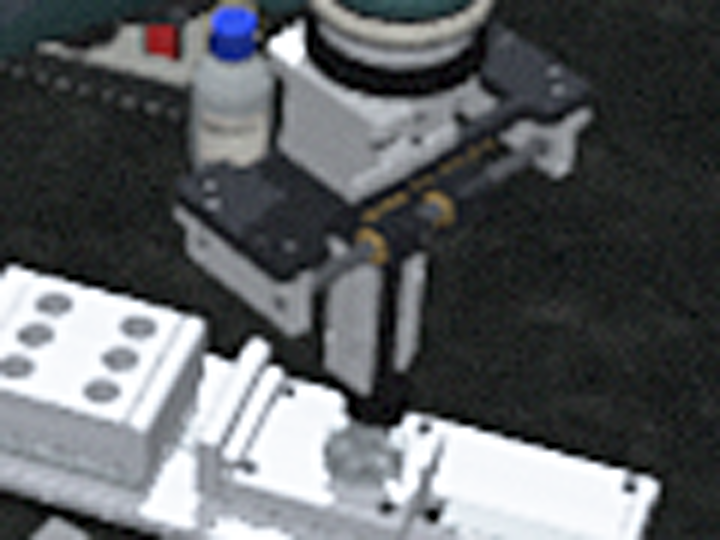

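```bash
python3 -m creep '[[0,6,0,0,0,0,255],[0,12,0,0,0,0,255],[0,18,0,0,0,0,255],[0,18,0,0,0,0,255]]'
```

```text
time: 11.6
tool_pos: [0.5842, -0.0808, 0.0355]
ee_rot: [-1.574, -0.002, -0.475]
wrist_force: [0.8, -7.5, -4.8]
width: 0.0133
```

```bash
python3 -m creep '[[0,1,0,0,0,0,255],[0,1,0,0,0,0,140],[0,1,0,0,0,0,140],[0,1,0,0,0,0,140],[0,1,0,0,0,0,140]]'; python3 -m creep '[[0,-15,0,0,0,0,140],[0,-50,0,0,0,0,140],[0,-100,0,0,0,0,140]]'; python3 d.py 0.428 0.010 0.13 -103
```

```text
time: 12.22
tool_pos: [0.5842, -0.078, 0.0356]
ee_rot: [-1.57, 0.0, -0.473]
wrist_force: [-0.8, 0.3, 1.2]
width: 0.0424
time: 12.6
tool_pos: [0.5832, -0.0781, 0.136]
ee_rot: [-1.571, 0.003, -0.474]
wrist_force: [0.7, 0.5, 1.0]
width: 0.0422
shift [-178.3    6.4    7.6] turn [ 0.12 75.86 -0.12] pos [ 0.5832 -0.0781  0.136 ] rot [-90.02   0.15 -27.14] t 12.6 w 0.0422 F [0.7 0.5 1. ]
```

```bash
python3 - <<'E'
from h import *
s=snap("side"); crop(s,290,410,140,230,6,"pics/s6.png")
print(robot.get_obs()["joint_positions"])
E
```

```text
[-2.29665850e-01  1.77198136e-01  1.31663507e+00  3.68166777e-04
  1.63422083e+00  2.44020480e-01]
```

View pics/s6.png

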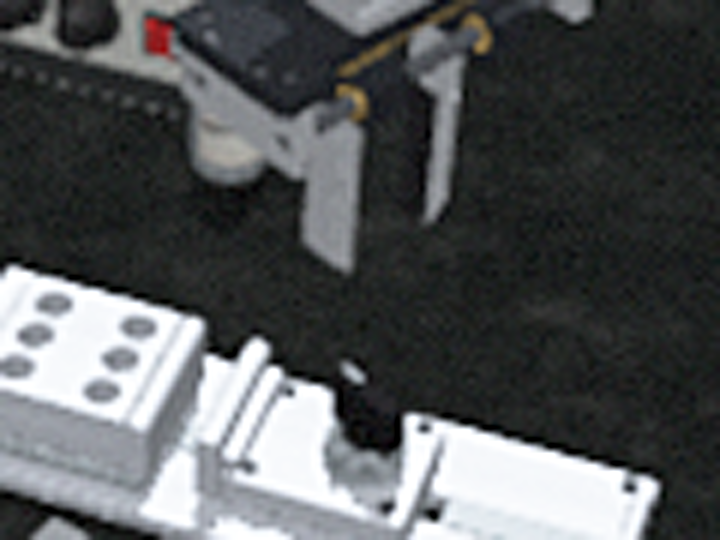

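```bash
python3 - <<'E'
from h import *
s=snap("side")
for z in (.079,.0865,.089,.1): print(z,(proj(s,[.594,-.066,z])-[290,140])*6,(proj(s,[.584,-.083,z])-[290,140])*6)
print([(d["p"],d["point"]) for d in robot.landmark_of("knob_grip","side")])
print([(d["p"],d["point"]) for d in robot.landmark_of("bay","side")],[(d["p"],d["point"]) for d in robot.landmark_of("jaw_face","side")])
E
```

```text
0.079 [340.01088149 364.6287044 ] [367.75821367 389.35202927]
0.0865 [340.86844617 353.0588502 ] [368.75357689 377.78688629]
0.089 [341.15606695 349.17840751] [369.08743394 373.90779539]
0.1 [342.43222484 331.96109299] [370.56885867 356.69509507]
[]
[(0.73, [0.5845, 0.0002, 0.0118])] [(0.73, [0.5838, -0.0078, 0.0286])]
```

```bash
python3 -m creep '[[-25,0,1,0,10,0,90],[-50,0,2,0,20,0,90],[-75,0,3,0,30,0,90],[-100,0,4,0,40,0,90],[-125,0,5,0,50,0,90]]'; python3 d.py 0.428 0.010 0.09 -103
```

```text
time: 13.48
tool_pos: [0.4731, -0.0164, 0.1334]
ee_rot: [-1.575, 0.002, -1.352]
wrist_force: [-1.1, 0.4, -1.1]
width: 0.0603
shift [-35.4  43.6 -38.1] turn [ 0.24 25.52 -0.05] pos [ 0.4731 -0.0164  0.1334] rot [-90.22   0.1  -77.48] t 13.475 w 0.0603 F [-1.1  0.4 -1.1]
```

```bash
python3 -m creep '[[-12,10,-13,0,8.5,0,90],[-24,25,-26,0,17,0,90],[-35,40,-38,0,25.5,0,90],[-35,40,-38,0,25.5,0,90]]'; python3 d.py 0.428 0.010 0.025 -103
python3 - <<'E'
from h import *
s=snap("side"); crop(s,240,360,170,260,6,"pics/s7.png")
o=robot.get_obs(); print((proj(s,o["tool_pos"])-[240,170])*6,(proj(s,o["tool_pos"]+[0,0,.02])-[240,170])*6)
E
```

```text
time: 13.98
tool_pos: [0.4276, 0.0093, 0.0927]
ee_rot: [-1.577, -0.0, -1.789]
wrist_force: [0.7, 0.1, 0.5]
width: 0.0605
shift [-0.8 67.7  0.6] turn [0.33 0.5  0.03] pos [0.4276 0.0093 0.0927] rot [-9.033e+01 -3.000e-02 -1.025e+02] t 13.975 w 0.0605 F [0.7 0.1 0.5]
[340.43604818 367.55984748] [338.88262567 336.02699844]
```

View pics/s7.png

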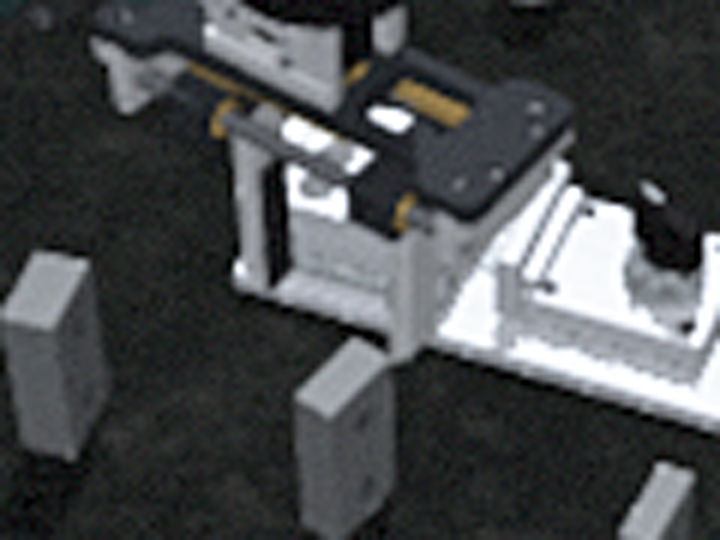

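```bash
python3 -m creep '[[-1,18,0,0,0,0,100],[-1,36,0,0,0,0,110],[-1,54,0,0,0,0,120],[-1,68,0,0,0,0,130],[-1,68,0,0,0,0,150]]'
python3 - <<'E'
from h import *
s=snap("side"); crop(s,240,360,170,260,6,"pics/s8.png")
o=robot.get_obs(); print(o["tool_pos"],o["width"],o["wrist_force"])
E
```

```text
time: 14.65
tool_pos: [0.43, 0.0096, 0.0265]
ee_rot: [-1.573, -0.0, -1.791]
wrist_force: [-0.7, -0.8, -0.3]
width: 0.04
[0.43067526 0.00951149 0.0273679 ] 0.03919532675679427 [-0.50804308  0.75248397 -0.0102529 ]
```

View pics/s8.png

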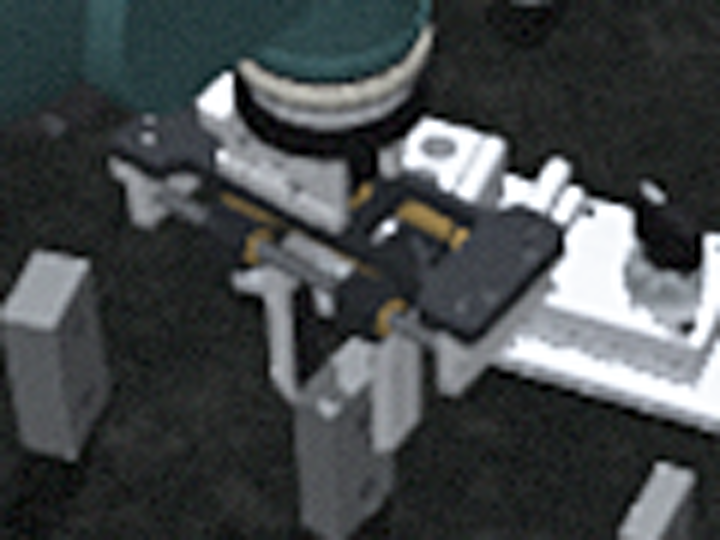

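```bash
python3 -m creep '[[0,0,0,0,0,0,255],[0,0,0,0,0,0,255],[0,0,0,0,0,0,255],[0,0,0,0,0,0,255],[0,0,0,0,0,0,255]]'; python3 d.py 0.584 0.0 0.15 -89.4
```

```text
time: 15.32
tool_pos: [0.4312, 0.0096, 0.0283]
ee_rot: [-1.569, 0.0, -1.791]
wrist_force: [-0.2, 0.3, 3.4]
width: 0.0208
shift [ -24.1 -121.5  151.4] turn [-9.000e-02 -1.324e+01 -1.000e-02] pos [0.4312 0.0096 0.0283] rot [-8.9910e+01  2.0000e-02 -1.0264e+02] t 15.325 w 0.0208 F [-0.2  0.3  3.4]
```

```bash
python3 -m creep '[[0,-10,0,0,0,0,255],[0,-35,0,0,0,0,255],[0,-65,0,0,0,0,255],[0,-95,0,0,0,0,255],[0,-120,0,0,0,0,255]]'; python3 d.py 0.584 0.0 0.15 -89.4
```

```text
time: 15.95
tool_pos: [0.4304, 0.0097, 0.1487]
ee_rot: [-1.571, 0.0, -1.792]
wrist_force: [-0.6, 0.6, -1.2]
width: 0.0204
shift [-24.2  -1.3 152. ] turn [-1.000e-02 -1.325e+01 -1.000e-02] pos [0.4304 0.0097 0.1487] rot [-8.9990e+01  1.0000e-02 -1.0265e+02] t 15.95 w 0.0204 F [-0.6  0.6 -1.2]
```

```bash
python3 - <<'E'
from h import *
s=snap("side"); crop(s,240,390,130,260,5,"pics/s9.png")
t=snap("top"); crop(t,260,380,165,255,6,"pics/t9.png")
for c in("side","top"):
  for n in ("bay","tube_block","jaw_face","clamp_bed"): print(c,n,[(round(d["p"],2),[round(float(v),4) for v in d["point"]]) for d in robot.landmark_of(n,c)])
E
```

```text
side bay [(0.76, [0.5848, 0.003, 0.0106])]
side tube_block [(0.66, [0.5843, 0.0604, 0.0091]), (0.23, [0.4204, 0.1518, 0.048])]
side jaw_face [(0.69, [0.585, -0.0079, 0.032]), (0.54, [0.5876, -0.0511, -0.0005]), (0.26, [0.4315, 0.0107, 0.1652])]
side clamp_bed [(0.82, [0.5866, -0.048, 0.0017])]
top bay [(0.88, [0.5837, 0.002, 0.008]), (0.44, [0.7932, 0.0637, -0.0007])]
top tube_block [(0.92, [0.5825, 0.0603, 0.0129])]
top jaw_face [(0.88, [0.5819, -0.0086, 0.035])]
top clamp_bed [(0.74, [0.5884, -0.049, 0.0035])]
```

View pics/s9.png

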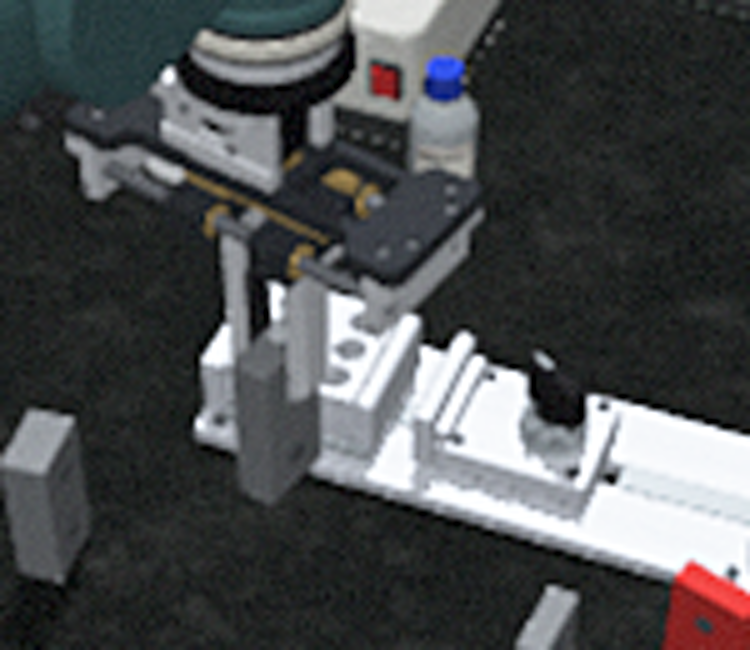

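View pics/t9.png

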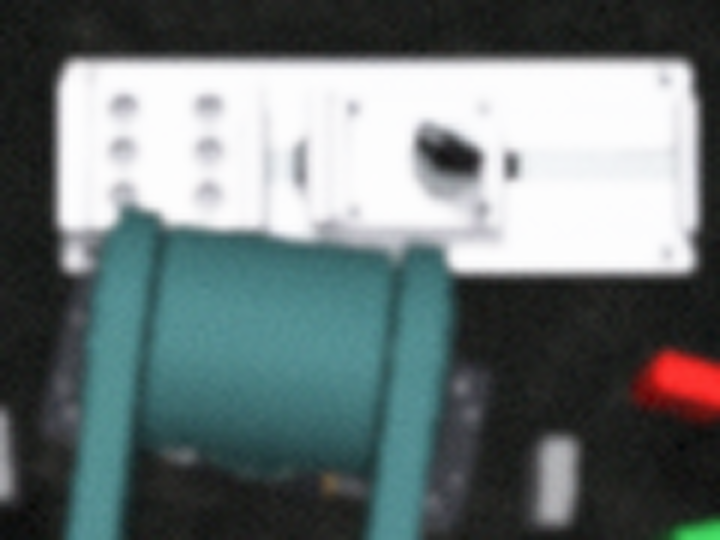

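```bash
python3 -m creep '[[-6,0,38,0,-3.3,0,255],[-12,0,76,0,-6.6,0,255],[-18,0,114,0,-10,0,255],[-23,0,142,0,-13.3,0,255],[-24,0,152,0,-13.3,0,255]]'; python3 -m creep '[[0,0,0,0,0,0,255]]'; python3 d.py 0.584 0.0035 0.095 -89.3
```

```text
time: 17.08
tool_pos: [0.5847, -0.0003, 0.1461]
ee_rot: [-1.573, 0.0, -1.56]
wrist_force: [0.5, -0.2, -1.0]
width: 0.0205
time: 17.2
tool_pos: [0.5837, -0.0003, 0.1468]
ee_rot: [-1.573, 0.0, -1.56]
wrist_force: [0.6, -0.7, -1.0]
width: 0.0209
shift [-3.7 51.8  0.4] turn [ 0.1  -0.1  -0.01] pos [ 5.837e-01 -3.000e-04  1.468e-01] rot [-9.01e+01  1.00e-02 -8.94e+01] t 17.2 w 0.0209 F [ 0.6 -0.7 -1. ]
```

```bash
python3 -m creep '[[-4,15,0,0,0,0,255],[-4,30,0,0,0,0,255],[-4,45,0,0,0,0,255],[-4,54,0,0,0,0,255]]'; python3 - <<'E'
from h import *
s=snap("side"); crop(s,270,370,150,225,8,"pics/s10.png")
print(robot.get_obs()["tool_pos"],robot.get_obs()["wrist_force"])
E
```

```text
time: 17.7
tool_pos: [0.583, 0.0039, 0.0916]
ee_rot: [-1.573, 0.0, -1.559]
wrist_force: [1.0, -0.5, -0.6]
width: 0.0206
[0.58249363 0.00389539 0.09063526] [-0.35968433 -1.08936367 -2.46005038]
```

View pics/s10.png

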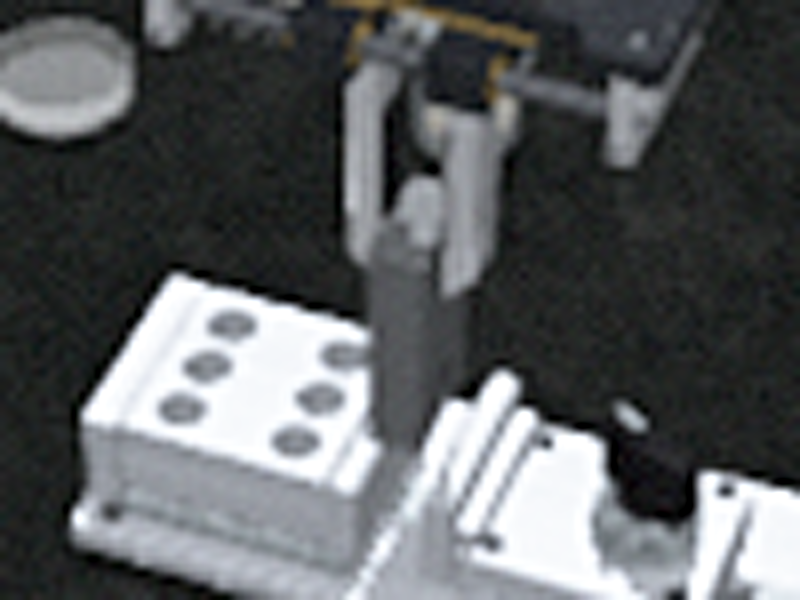

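```bash
python3 -m creep '[[0,6,0,0,0,0,255],[0,12,0,0,0,0,255],[0,12,0,0,0,0,255]]';python3 -m creep '[[0,4,0,0,0,0,255],[0,7,0,0,0,0,255]]'; python3 -m creep '[[0,4,0,0,0,0,255],[0,7,0,0,0,0,255]]'
```

```text
time: 18.12
tool_pos: [0.5839, 0.0038, 0.081]
ee_rot: [-1.571, 0.0, -1.559]
wrist_force: [0.9, -1.4, 0.0]
width: 0.0206
time: 18.38
tool_pos: [0.5848, 0.0027, 0.0752]
ee_rot: [-1.569, -0.002, -1.56]
wrist_force: [0.3, -4.2, 1.3]
width: 0.0206
time: 18.62
tool_pos: [0.5846, 0.0028, 0.0679]
ee_rot: [-1.569, -0.002, -1.56]
wrist_force: [0.0, -3.4, 3.7]
width: 0.0211
```

```bash
python3 -m creep '[[1,4,0,0,0,0,255],[1,9,0,0,0,0,255],[1,9,0,0,0,0,255]]';python3 -m creep '[[0,5,0,0,0,0,255],[0,10,0,0,0,0,255],[0,10,0,0,0,0,255]]'
```

```text
time: 19.0
tool_pos: [0.5839, 0.0027, 0.0574]
ee_rot: [-1.572, -0.0, -1.559]
wrist_force: [1.1, -3.1, -1.2]
width: 0.021
time: 19.38
tool_pos: [0.5837, 0.0027, 0.0474]
ee_rot: [-1.572, -0.0, -1.559]
wrist_force: [0.3, -3.2, -2.0]
width: 0.0206
```

Now the last ~7 mm, slowly.

```bash
python3 -m creep '[[0,3,0,0,0,0,255],[0,5,0,0,0,0,255],[0,5,0,0,0,0,255]]';python3 -m creep '[[0,2,0,0,0,0,255],[0,3,0,0,0,0,255]]'; python3 -m creep '[[0,1,0,0,0,0,255],[0,2,0,0,0,0,255]]'
```

```text
time: 19.75
tool_pos: [0.584, 0.0027, 0.0432]
ee_rot: [-1.571, -0.0, -1.559]
wrist_force: [0.5, -3.0, 0.2]
width: 0.0207
time: 20.0
tool_pos: [0.5842, 0.0027, 0.0406]
ee_rot: [-1.57, -0.0, -1.559]
wrist_force: [-0.7, -4.0, 2.7]
width: 0.0209
time: 20.25
tool_pos: [0.5843, 0.0027, 0.0403]
ee_rot: [-1.57, -0.0, -1.559]
wrist_force: [-4.2, -3.8, 10.5]
width: 0.0207
```

```bash
python3 -m creep '[[0,-1,0,0,0,0,255],[0,-1,0,0,0,0,160],[0,-1,0,0,0,0,150],[0,-1,0,0,0,0,150]]';  python3 -m creep '[[0,-15,0,0,0,0,150],[0,-50,0,0,0,0,150],[0,-100,0,0,0,0,150],[0,-120,-40,0,0,0,150],[0,-120,-80,0,0,0,150]]'; python3 - <<'E'
from h import *
s=snap("side"); crop(s,270,390,140,230,6.6,"pics/s11.png")
t=snap("top"); crop(t,260,380,165,255,6.6,"pics/t11.png")
for c in("side","top"):
  for n in ("bay","spacer_a_mid","jaw_face","knob_grip","reagent","flask","timer"): print(c,n,[(round(d["p"],2),[round(float(v),4) for v in d["point"]]) for d in robot.landmark_of(n,c)])
E
```

```text
time: 20.75
tool_pos: [0.5836, 0.0037, 0.0387]
ee_rot: [-1.572, 0.001, -1.559]
wrist_force: [0.0, 0.0, -0.8]
width: 0.0387
time: 21.38
tool_pos: [0.5052, 0.0019, 0.1635]
ee_rot: [-1.564, -0.0, -1.559]
wrist_force: [-0.4, 0.5, 0.7]
width: 0.0387
side bay [(0.81, [0.5834, 0.001, 0.0093])]
side spacer_a_mid [(0.85, [0.4642, -0.2068, 0.0418]), (0.71, [0.3371, -0.1347, 0.0433]), (0.61, [0.3853, -0.2192, 0.0436])]
side jaw_face [(0.61, [0.5816, -0.0116, 0.0307])]
side knob_grip [(0.52, [0.583, -0.0819, 0.0697])]
side reagent [(0.44, [0.7975, 0.0653, 0.002])]
side flask [(0.74, [0.7425, -0.3035, 0.0006])]
side timer [(0.61, [0.4025, 0.2882, -0.0004])]
top bay []
top spacer_a_mid [(0.69, [0.4121, -0.1332, 0.0406]), (0.59, [0.4628, -0.2044, 0.0447]), (0.51, [0.3384, -0.1305, 0.0423]), (0.46, [0.7923, 0.0655, 0.0005]), (0.44, [0.3853, -0.2172, 0.0463])]
top jaw_face []
top knob_grip []
top reagent [(0.7, [0.7908, 0.066, -0.0005])]
top flask [(0.94, [0.7398, -0.301, -0.0032])]
top timer [(0.84, [0.3989, 0.2865, -0.0008])]
```

View pics/s11.png

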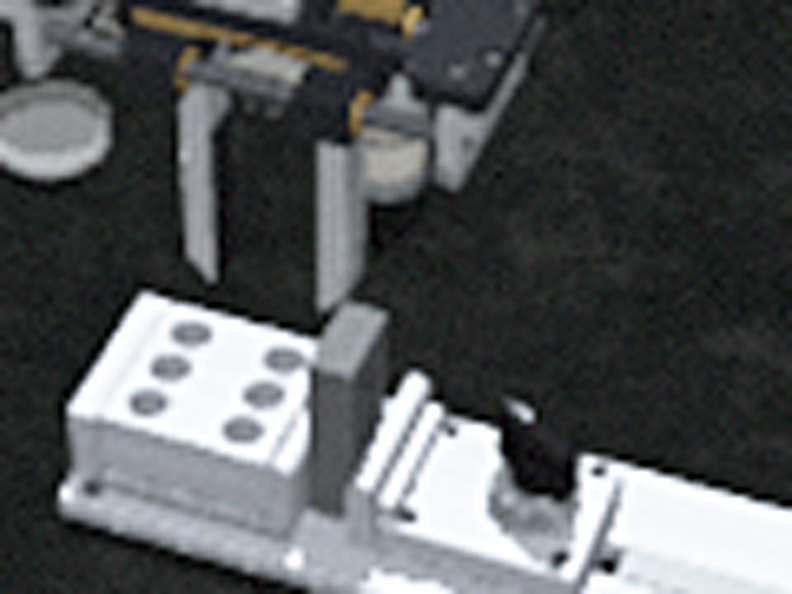

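View pics/t11.png

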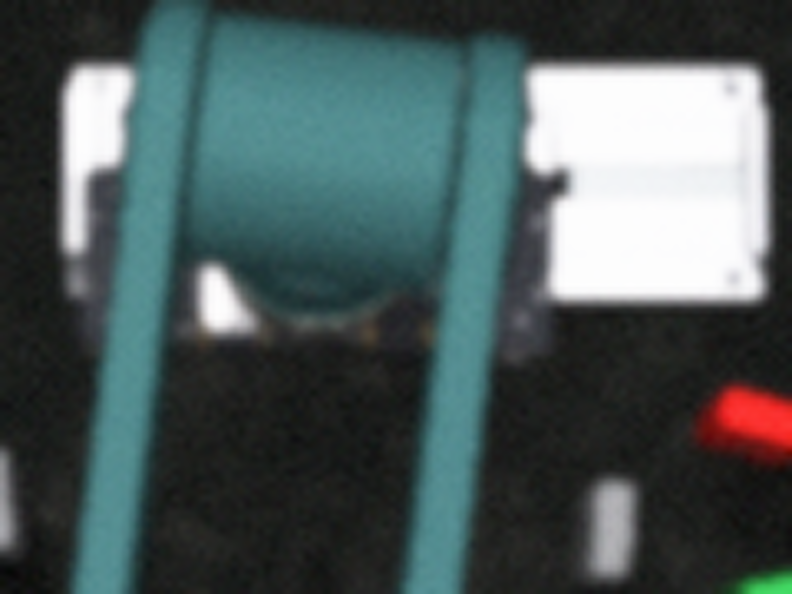

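```bash
python3 -m creep '[[0,0,-50,0,0,0,150],[0,0,-100,0,0,0,150],[0,0,-150,0,0,0,150],[0,0,-150,0,0,0,150]]'; python3 - <<'E'
from h import *
s=snap("side"); crop(s,290,370,160,220,9,"pics/s12.png")
t=snap("top"); crop(t,260,380,165,255,6.6,"pics/t12.png")
for nm,q in dict(nl=(315,375),fl=(345,305),fr=(388,315),nr=(355,385)).items(): print(nm,ray(s,270+q[0]/6.6,140+q[1]/6.6,.102).round(4))
g=[(x,y) for x in(.563,.605) for y in(-.0078,.0132)]
for x,y in g: print(x,y,((proj(s,[x,y,.102])-[290,160])*9).round(0),((proj(t,[x,y,.102])-[260,165])*6.6).round(0))
print([(round(d["p"],2),d["point"]) for c in("side","top") for d in robot.landmark_of("spacer_a_mid",c)])
print(robot.get_obs()["wrist_force"])
E
```

```text
time: 22.68
tool_pos: [0.3523, 0.0003, 0.1599]
ee_rot: [-1.569, -0.0, -1.56]
wrist_force: [1.4, -0.8, 0.6]
width: 0.0388
nl [0.5559 0.0045 0.102 ]
fl [0.5993 0.0089 0.102 ]
fr [ 0.6006 -0.01    0.102 ]
nr [ 0.5569 -0.0128  0.102 ]
0.563 -0.0078 [296. 327.] [333. 192.]
0.563 0.0132 [232. 308.] [287. 191.]
0.605 -0.0078 [348. 239.] [335. 100.]
0.605 0.0132 [285. 221.] [289.  99.]
[(0.86, [0.4663, -0.209, 0.0453]), (0.83, [0.3379, -0.1343, 0.0453]), (0.77, [0.3874, -0.2169, 0.0438]), (0.52, [0.4176, -0.1357, 0.0422]), (0.21, [0.4037, 0.2868, -0.002]), (0.74, [0.7909, 0.0686, -0.0008]), (0.47, [0.4123, -0.1311, 0.0428]), (0.47, [0.4655, -0.2038, 0.0455]), (0.47, [0.3374, -0.1334, 0.0425]), (0.43, [0.3844, -0.2173, 0.0476])]
[-0.59470074  0.40639092 -1.01577691]
```

View pics/s12.png

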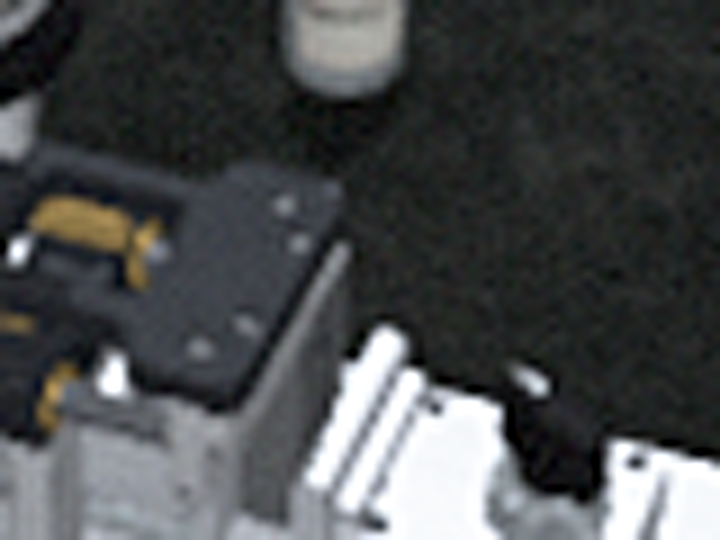

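View pics/t12.png

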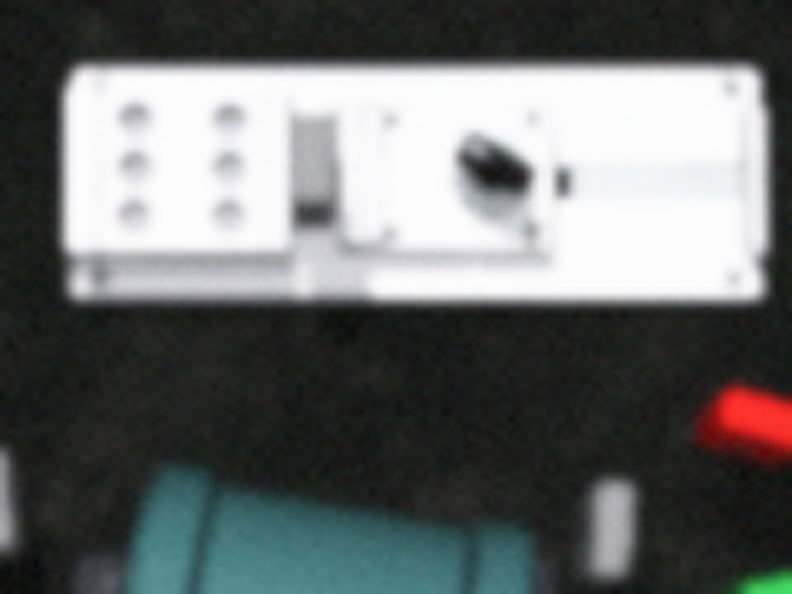

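```bash
python3 - <<'E'
from h import *
s=snap("side"); crop(s,160,480,110,320,2.4,"pics/s13.png")
E
```

```text
(no output)
```

View pics/s13.png

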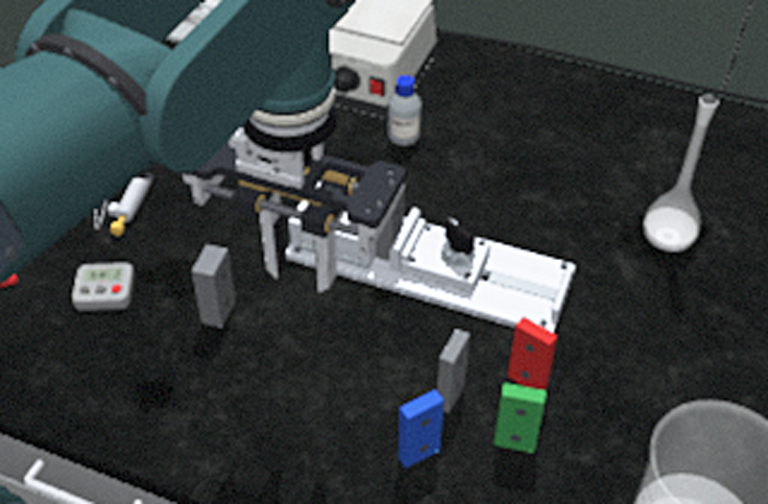

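```bash
python3 -c "
from bench import robot
print(robot.close_job(), robot.get_obs()['time'])"
```

```text
the job is handed in; nothing more can be done
the job is handed in; nothing more can be done
```

The job is handed in at about 23 s of the 72 s allowed. No verdict is reported, so what follows is from my own checks.

**What I did**
- I dragged the jaw by its parked knob until it met its stop. It travelled about 61.5 mm and the force rose to 9 N there.
- I then lifted the knob about 7 mm, turned it 62° and lowered it 10 mm below its parked height before letting go.
- I felt only the middle grey spacer. The gripper read 20.8 mm, which matches the 21 mm one; in the top picture the other two measured about 27 mm and 15 mm.
- I lowered it into the gap until it sat on the bed, at exactly the height expected and with 10.5 N of contact force. I then released it and backed the arm away.

**Last checks**
- **Knob:** the side camera shows it turned and down, at 0.070 m against 0.080 m when parked.
- **Spacer:** it stands upright and square. It is about 5 to 8 mm off mid in x, within the 15 mm allowed.
- **Other two spacers:** both are upright on the bench.
- **Bystanders:** the reagent bottle, timer and flask are where they started, to within about 5 mm, which is the networks' own error.
- **Gripper:** it is clear of everything.

**What failed or could not be confirmed**
- **Height offset:** the fingertips looked about 25 to 30 mm higher in the pictures than the reported tool height. My first grasp closed on nothing above the knob, so I worked from contact and pictures instead.
- **Leaf:** I could not see it. That it is pressed in rests on the 21 mm fit.
- **Detection:** after placing, the network did not report the spacer in the gap, so its position comes from my own pixel measurements.

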